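# Crosswise drying crib for a skate plate

### The arm

A 6-joint arm with a two-finger parallel gripper is mounted at the origin on the work surface. World frame = base frame: x ahead of the robot, y to its left, z up, the work surface at z = 0. Lengths are in mm, angles in degrees, forces in N, time in s.
With the tool pointing down it reaches from about 300 to 850 mm from the base axis. Payload 4.2 kg.
Tool frame: the origin (TCP) lies at the very end of the fingers, on their centre line; the grasp point (between the pads) lies 19 mm behind it; z points along the fingers, y is the line along which they close (so a half turn about z gives the same grasp; the last joint's range is limited). The gripper opens to 91 mm and grips with 3 to 60 N. Pads are 32 mm wide; open, the fingers measure 118 mm over their backs; the gripper's body (76 mm by 178 mm) begins 60 mm behind the grasp point.
Start: joints at [69.213, 18.312, 89.639, -0, 72.044, -1.146], TCP at [193.275, 541.561, 213.976] pointing down, gripper open.
Joint ranges: [-177.97, 177.97], [-48.28, 115.42], [12.27, 149.76], [-77.06, 257.06], [2.81, 150.46], [-146.56, 146.56]. Speed limits (degrees/s): [147.25, 147.25, 180, 180, 180, 180].

### API

Orientations are given as [roll, pitch, yaw] about the fixed x, y, z axes, in that order (R = Rz(yaw) Ry(pitch) Rx(roll)).
In Python, from workcell import env, grab_frame gives the robot as it stands. The module is installed in compiled form; this text tells all that it offers.
- The arm moves only by the tool move_arm, never from a script. Its argument "plan" is a list of rows, each an object of numbers: "tx", "ty", "tz": the shift along the tool's x, y, z in cm; "wx", "wy", "wz": the turn, a rotation vector about the tool's x, y, z in rad. In form: [{"tx": .., "ty": .., "tz": .., "wx": .., "wy": .., "wz": ..}, ...]. A call has 1 to 12 rows; each row shifts and turns the commanded pose from where the row before left it, along the tool's axes as they then stand; what a row does not reach is not made up. A row lasts 1/12 s, in which the tool goes at most 41.7 mm and 7.16 degrees, less where a joint would pass 70% of its speed; a pose out of reach is approached as far as the arm can. A call is refused whole if a number of a shift passes 4.17 or a number of a turn 0.125, either way. A call with a gripper value outside its range is refused whole. "gripper" is the finger opening in cm, from 0 to 9.12, set as the call begins (left out, the last holds). The fingers move at their own pace and stop on an object; "force" is the grip in N (left out, the last holds). Time passes only in rows, so rows that do not move let the fingers close. It gives the time, the measured TCP pose, the force, the opening and the grip force at its end, in the units of the state.
- env.state(): the state, without advancing time (a new reading comes with each control period).
- grab_frame(name): name is "scene" or "top"; returns a dict with "color" (384x512x3 uint8, red, green, blue), "vfov" (degrees; the focal length in pixels is half the picture's height over the tangent of half this angle, whatever the lens; pixels are square), "cx", "cy" (the principal point, pixels), "k1" (the pictures are not rectified: a ray, as slopes to the right and down, at radius r is drawn at 1 + k1 r^2 times it, then the intrinsics apply), "view" (4x4, takes a point from world to camera coordinates). Camera axes: x right, y up, looking along -z (the intrinsics and any distortion apply to the point x, -y, -z); pixel columns grow to the right and rows downward; lengths in mm; the calibration is good to about 2 mm. A picture is of the moment at which its call begins. There is no depth.
- env.job_done(): hands the job in; it is judged then, once.
The state is a dict: "time_s": time; "qpos": joint angles; "qvel": joint speeds; "effort": joint torques, N m; "ee_pos": TCP position; "ee_rot": TCP orientation; "force": force on the tool from outside, world axes, zero at the start; "torque": the same for the moment, N m; "gripper_width": finger opening in mm; "gripper_force": force on a finger pad.
Only numpy, scipy, OpenCV 4.12 (cv2) and the standard library are available. Lean on these libraries where they do the work, as an engineer would, in place of code of your own. Each camera call takes 0.05 s, during which the arm holds its last target. There are 200 camera calls.

### The job

Finish the drying crib on the blue tray: lay the two loose wooden slats squarely across the two slats already on the tray, centred on them, one near each end. Then lay the purple skate plate flat on top, posts up and centred on the crib, running across the upper pair (the same way as the bottom pair). Set the pieces down rather than dropping them, leave the bottom pair as it lies, and leave everything else on the cart where it is.

Things in the scene. Friction and masses are not known exactly. Their poses are not given: they have to be found in the camera images.
- tray: fixed blue steel drip tray, 200 x 200 mm, floor top 3 mm above the table, rim 4 mm thick and 10 mm high; origin at the centre of its underside. The bottom slats lie on its floor along its x axis, at y about +50 and -50 mm
- base_slat_1: loose beech slat, 160 x 26 x 18 mm (x long, y wide, z high), origin at the centre of its underside; already lies on the tray's floor along the tray's x, on its +y side; its top is 21 mm above the table
- base_slat_2: loose beech slat, 160 x 26 x 18 mm (x long, y wide, z high), origin at the centre of its underside; the other bottom slat, on the tray's -y side
- slat_1: loose beech slat, 160 x 26 x 18 mm (x long, y wide, z high), origin at the centre of its underside; starts flat on the table, to be laid across the bottom pair (either slat may take either end)
- slat_2: loose beech slat, 160 x 26 x 18 mm (x long, y wide, z high), origin at the centre of its underside; starts flat on the table, the second one to lay across
- skate_plate: loose purple aluminium skate plate, 190 mm long (x), origin at the centre of its flat underside. Waist (x -45 to 45 mm) 36 mm wide and 14 mm high, the place to grip; its two ends 60 mm wide, 8 mm thick, each with a 30 x 36 mm pad up to 16 mm and an 18 mm steel post up to 32 mm high at x = +-62 mm. Starts flat on the table, posts up; either end may point either way
- shield_pick: shield pick with an orange grip 80 x 18 x 16 mm and a steel blade, 156 mm long along x; origin near its middle underneath; leave alone
- bowl: grey ceramic bowl, 110 mm across, 45 mm high; origin under its centre; leave alone
- spacers: stack of brass axle spacers, 28 mm across, on a black foot of 48 mm, 66 mm high; origin under its centre; leave alone
- bottle: white bottle, 60 mm across, 130 mm high; origin under its centre; leave alone. (Fixed equipment, not needed: a slide track with a post at the back, beyond world x = 0.85; a white bath cleaner and a drawer cabinet, up to 170 mm high, at the sides, beyond |y| = 0.55)
- brush: brush lying along its x, 170 mm long; leave alone
- wheel: green skate wheel lying flat, 58 mm across, 32 mm high; origin under its centre; leave alone
There are look-alikes about, which are no part of the job. What is shaped like the base_slat_1 but green is not meant.

How it is judged:
By the outcome, as a careful person would: the job done as asked, in the order asked, and still so for the second after the job is handed in, with the robot touching nothing.
It also fails if it takes over 70 s, if anything falls off the work surface, if the arm or the gripper's body presses on something with over 40 N, if the wrist force passes 120 N, or if a joint passes its speed limit or range.

## Working session

There is one attempt and no reset: what is moved stays moved. The work goes in short steps, Python scripts to look and compute and a tool call to move; the robot and the scene stay as the last step left them, time stands still between calls to the robot, and variables do not carry over. Pictures are saved under pics/ and viewed, at most 10 in all, crops included, and the job is handed in when it is done.

Besides the shell and the picture viewer there is one more tool, called after "Request:" as a command line: name --argument value ..., lists and objects as JSON in quotes. move_arm: Moves the arm, as the interface text tells. Its arguments: {"type":"object","properties":{"plan":{"type":"array","items":{"type":"object","properties":{"tx":{"type":"number"},"ty":{"type":"number"},"tz":{"type":"number"},"wx":{"type":"number"},"wy":{"type":"number"},"wz":{"type":"number"}}}},"gripper":{"type":"number"},"force":{"type":"number"}},"required":["plan"]}

```bash
mkdir -p pics
python3 - <<'E'
from workcell import env, grab_frame
import cv2, pickle
for n in("scene","top"):
    f=grab_frame(n); pickle.dump(f,open(n+"0.pkl","wb"))
    cv2.imwrite(f"pics/{n}0.png",cv2.resize(f["color"][:,:,::-1],(800,600),interpolation=cv2.INTER_CUBIC))
    print(n,f["vfov"],f["cx"],f["cy"],f["k1"],f["view"])
s=env.state();print(s["ee_pos"],s["ee_rot"],s["time_s"])
E
```

```text
scene 57.171467696194654 257.92689374569653 190.7967699313158 0.0001252201138197486 [[-8.57253689e-01  5.14891362e-01 -1.73162877e-03  4.52793854e+02]
 [-4.40313931e-01 -7.31336500e-01  5.20836410e-01  2.22527948e+02]
 [ 2.66907765e-01  4.47251394e-01  8.53654752e-01 -1.20159457e+03]
 [ 0.00000000e+00  0.00000000e+00  0.00000000e+00  1.00000000e+00]]
top 47.14635554598986 254.68110588918805 183.89627179368085 -0.052810890235505496 [[ 2.08501890e-02 -9.99782606e-01  1.00654749e-04 -2.73754250e+01]
 [ 9.92747374e-01  2.07153934e-02  1.18420961e-01 -4.95818130e+02]
 [-1.18397302e-01 -2.36917468e-03  9.92963477e-01 -1.48332868e+03]
 [ 0.00000000e+00  0.00000000e+00  0.00000000e+00  1.00000000e+00]]
[193.1123314  541.12791922 213.21802508] [-1.79911655e+02 -2.42486577e-03  1.60356463e+02] 0.1
```

View pics/scene0.png

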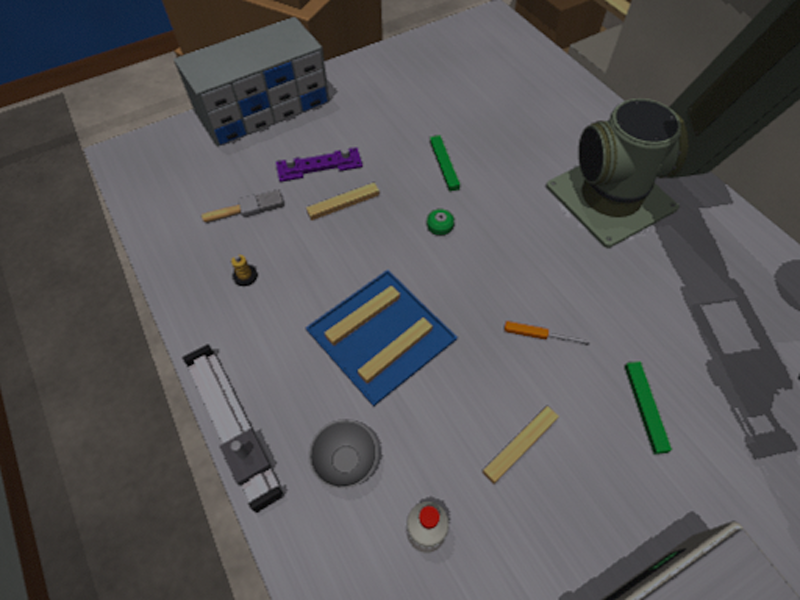

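View pics/top0.png

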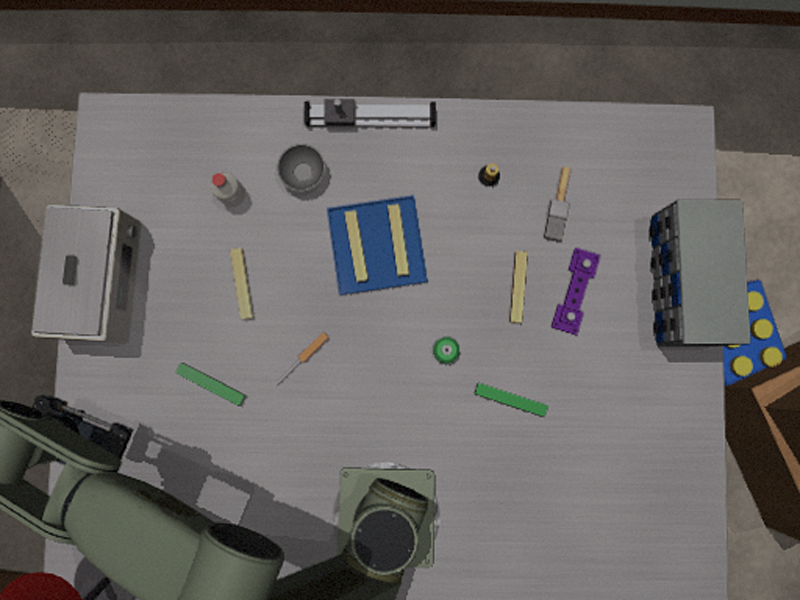

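The top view (800x600) shows loose slats at about (242,284) and (519,287), the purple plate at (576,291), and the tray at (378,245) with its two slats. The scene view shows the same at (521,443), (343,200), (320,163) and (381,337). I'll fit box models to the segmented silhouettes in both views, leaving height free.

```bash
cat > h.py <<'E'
import numpy as np, cv2, pickle
from scipy.optimize import minimize
def proj(f,P):
    P=np.atleast_2d(P); c=P@f["view"][:3,:3].T+f["view"][:3,3]
    u=c[:,0]/-c[:,2]; v=-c[:,1]/-c[:,2]; d=1+f["k1"]*(u*u+v*v)
    F=192/np.tan(np.radians(f["vfov"]/2))
    return np.c_[f["cx"]+F*u*d, f["cy"]+F*v*d]
def box(x0,x1,y0,y1,z0,z1): return np.array([[x,y,z] for x in(x0,x1) for y in(y0,y1) for z in(z0,z1)],float)
SLAT=[box(-80,80,-13,13,0,18)]
PLATE=[box(-45,45,-18,18,0,14)]+[box(*sorted((s*45,s*95)),-30,30,0,8) for s in(1,-1)]+[box(s*62-15,s*62+15,-18,18,0,16) for s in(1,-1)]
TRAY=[box(-100,100,-100,100,0,10)]
S=4
def render(f,parts,p,roi):
    x,y,z,a=p; c,s=np.cos(a),np.sin(a); x0,y0,x1,y1=roi
    m=np.zeros(((y1-y0)*S,(x1-x0)*S),np.uint8)
    for b in parts:
        w=np.c_[x+c*b[:,0]-s*b[:,1],y+s*b[:,0]+c*b[:,1],z+b[:,2]]
        q=(proj(f,w)-[x0,y0]+.5)*S-.5
        cv2.fillConvexPoly(m,cv2.convexHull(np.round(q*16).astype(np.int32)),255,shift=4)
    return cv2.resize(m,(x1-x0,y1-y0),interpolation=cv2.INTER_AREA)/255.
def soft(f,kind):
    h=cv2.cvtColor(f["color"],cv2.COLOR_RGB2HSV).astype(int); H,Sa,V=h[...,0],h[...,1],h[...,2]
    if kind=="wood": return (H>12)&(H<35)&(Sa>65)&(V>60)
    if kind=="purple": return (H>130)&(H<160)&(Sa>90)
    if kind=="blue": return (H>100)&(H<125)&(Sa>120)
def fit(fs,kind,parts,p0,fill=False,fixz=None,pad=14):
    rois=[];ms=[]
    for f in fs:
        q=np.vstack([render_pts(f,b,p0) for b in parts]); a=np.floor(q.min(0)-pad).astype(int); b=np.ceil(q.max(0)+pad).astype(int)
        a=np.maximum(a,0); b=np.minimum(b,[512,384]); r=(a[0],a[1],b[0],b[1]); rois.append(r)
        m=soft(f,kind)
        if fill: m=m|soft(f,"wood")
        m=m[r[1]:r[3],r[0]:r[2]].astype(np.uint8)
        n,l,st,_=cv2.connectedComponentsWithStats(m); ov=render(f,parts,p0,r)
        k=1+np.argmax([(ov*(l==i)).sum() for i in range(1,n)]); ms.append((l==k)*1.)
    def cost(v):
        p=(v[0],v[1],v[2] if fixz is None else fixz,v[3]/60)
        return sum(((render(f,parts,p,r)-m)**2).sum()/m.sum() for f,r,m in zip(fs,rois,ms))
    v=np.array([p0[0],p0[1],p0[2],p0[3]*60])
    for d in(12,4,1.5):
        sim=np.vstack([v]+[v+d*e for e in np.eye(4)]); v=minimize(cost,v,method="Nelder-Mead",options=dict(initial_simplex=sim,xatol=.02,fatol=1e-5,maxiter=400)).x
    return np.array([v[0],v[1],v[2],np.degrees(v[3]/60)]),cost(v)
def render_pts(f,b,p):
    x,y,z,a=p; c,s=np.cos(a),np.sin(a)
    return proj(f,np.c_[x+c*b[:,0]-s*b[:,1],y+s*b[:,0]+c*b[:,1],z+b[:,2]])
def ground(f,px,z):
    from scipy.optimize import fsolve
    return fsolve(lambda g: proj(f,[g[0],g[1],z])[0]-px,[500,0])
E
python3 - <<'E'
from h import *
T,Sc=[pickle.load(open(n+"0.pkl","rb")) for n in("top","scene")]
for n,kind,parts,a,b,z in [("slatL","wood",SLAT,(236,250),(249,318),0),("slatR","wood",SLAT,(521,252),(517,322),0),("baseL","wood",SLAT,(351,212),(361,280),3),("baseR","wood",SLAT,(394,206),(403,275),3),("plate","purple",PLATE,(587,255),(565,328),0),("tray","blue",TRAY,(371,202),(384,289),0)]:
    A,B=[ground(T,np.array(q)*.64,15) for q in(a,b)]; c=(A+B)/2; d=A-B
    p0=(c[0],c[1],z,np.arctan2(d[1],d[0]))
    for fs in([T,Sc],[T],[Sc]):
        print(n,len(fs),*[np.round(x,4) for x in fit(fs,kind,parts,p0,fill=n=="tray",fixz=None if len(fs)==2 else z)])
E
```

```text
slatL 2 [501.9963 335.1055  -5.2158  12.009 ] 0.322
slatL 1 [502.5277 333.7481   3.9431  12.8307] 0.2862
slatL 1 [502.5392 335.3715   6.005   12.0652] 0.0488
slatR 2 [ 507.5168 -286.1342   -3.8314   -4.52  ] 0.1705
slatR 1 [ 505.8392 -285.3255    8.2729   -4.6597] 0.0856
slatR 1 [ 509.722  -284.1887   14.5336   -4.6758] 0.0957
baseL 2 [591.598   79.8882   0.642   11.9294] 0.2477
baseL 1 [591.9097  79.9896  10.233   11.6985] 0.0962
baseL 1 [594.1573  80.6089   6.4066  11.8467] 0.1567
baseR 2 [ 6.086134e+02 -1.385140e+01 -1.194000e-01  9.111800e+00] 0.232
baseR 1 [606.6763 -14.1473  10.8793   8.9851] 0.0856
baseR 1 [608.3564 -13.9338  11.3013   9.5761] 0.149
plate 2 [ 501.477  -416.6762   -3.2764  -17.2135] 0.3238
plate 1 [ 500.2203 -415.1324    6.1056  -17.2693] 0.1579
plate 1 [ 503.1896 -414.0313    7.233   -17.2844] 0.17
tray 2 [596.926   32.5465  -7.8221   9.8651] 0.1462
tray 1 [595.514   33.4784   6.4883   9.9133] 0.0824
tray 1 [598.7112  35.0195   8.538    9.6268] 0.0834
```

Run:
```python
from h import *
T,Sc=[pickle.load(open(n+"0.pkl","rb")) for n in("top","scene")]
objs=[(SLAT,(502,334.5,0,12.1)),(SLAT,(508,-285,0,-4.6)),(SLAT,(592.7,80.1,3,11.9)),(SLAT,(607.6,-14,3,9.2)),(PLATE,(501.6,-415,0,-17.2)),(TRAY,(597,33.6,0,9.8))]
out=[]
for f in(T,Sc):
  for i in(0,1,4,5):
    parts,p=objs[i]; c=proj(f,[p[0],p[1],10])[0].round().astype(int)
    k,w=(5,40) if i!=5 else (3.333,60)
    k=200/w/1; 
    im=f["color"][c[1]-w:c[1]+w,c[0]-w:c[0]+w,::-1]; im=cv2.resize(im,(200,200) if 0 else (200,300) if 0 else (200,200),interpolation=cv2.INTER_CUBIC)
    im=cv2.resize(f["color"][c[1]-w:c[1]+w,c[0]-w:c[0]+w,::-1],(200*1,200*1),interpolation=cv2.INTER_CUBIC)
    s=200/(2*w)
    for parts,p in objs:
      for b in parts:
        q=render_pts(f,b,(p[0],p[1],p[2],np.radians(p[3])))
        h=cv2.convexHull(((q-c+w+.5)*s-.5).astype(np.float32)); cv2.polylines(im,[h.round().astype(np.int32)],True,(0,0,255),1)
    out.append(im)
img=np.vstack([np.hstack(out[:4]),np.hstack(out[4:])])
m=np.hstack([cv2.resize(np.repeat((soft(f,"wood")*255).astype(np.uint8)[...,None],3,2),(267,200)) for f in(T,Sc)]+[np.zeros((200,266,3),np.uint8)])
cv2.imwrite("pics/ov1.png",np.vstack([img,m]))
```

```text
(no output)
```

View pics/ov1.png

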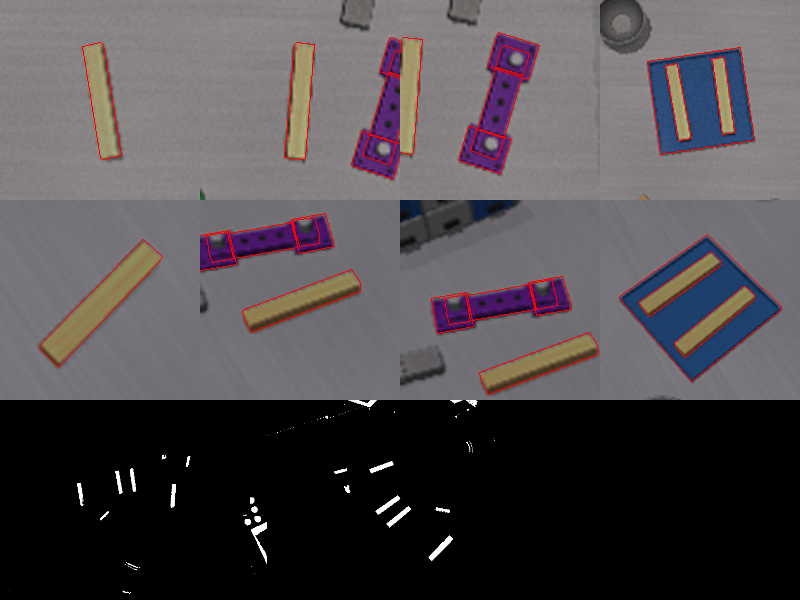

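The overlays match well, so heights agree with the text. Now a small helper to turn targets into tool-axis distances.

```bash
cat > nav.py <<'E'
import sys,numpy as np
from scipy.spatial.transform import Rotation as R
from workcell import env
s=env.state(); p=np.array(s["ee_pos"]); y0=s["ee_rot"][2]
print("t",s["time_s"],"pos",np.round(p,1),"rot",np.round(s["ee_rot"],2),"F",np.round(s["force"],1),"w",round(s["gripper_width"],1),round(s["gripper_force"],1))
v=[float(a) for a in sys.argv[1:]]
for x,y,z,yaw in np.reshape(v,(-1,4)):
    d=(yaw-y0+180)%360-180
    t=R.from_euler("xyz",[180,0,yaw],degrees=True).inv().apply(np.array([x,y,z])-p)/10
    print("turn wz total %.4f (%.1f rows@.12)"%(-np.radians(d),abs(np.radians(d))/.12),"then t cm",np.round(t,3),"hyp rows@3.8 %.1f"%(np.hypot(*t[:2])/3.8)); p=np.array([x,y,z]);y0=yaw
E
python3 nav.py 502 334.5 100 191.3
```

```text
t 0.1 pos [193.1 541.1 213.2] rot [-179.91   -0.    160.36] F [-0.9 -0.3 -0. ] w 90.9 0.0
turn wz total -0.5401 (4.5 rows@.12) then t cm [-26.241 -26.315  11.322] hyp rows@3.8 9.8
```

Request:
move_arm --plan '[{"wz": -0.108,"tz": 1.5},{"wz": -0.108,"tz": 1.5},{"wz": -0.108,"tz": 1.5},{"wz": -0.108,"tz": 1.5},{"wz": -0.108,"tz": 1.5},{"tx": -2.62,"ty": -2.63,"tz": 0.38},{"tx": -2.62,"ty": -2.63,"tz": 0.38},{"tx": -2.62,"ty": -2.63,"tz": 0.38},{"tx": -2.62,"ty": -2.63,"tz": 0.38},{"tx": -2.62,"ty": -2.63,"tz": 0.38},{"tx": -2.62,"ty": -2.63,"tz": 0.38},{"tx": -2.62,"ty": -2.63,"tz": 0.38}]' --gripper 6

```text
schema error: expected keys tx, ty, tz, wx, wy, wz
```

Request:
move_arm --plan '[{"tx": -2.62,"ty": -2.63,"tz": 0.38},{"tx": -2.62,"ty": -2.63,"tz": 0.38},{"tx": -2.62,"ty": -2.63,"tz": 0.38},{},{}]'

```text
schema error: expected keys tx, ty, tz, wx, wy, wz
```

```bash
python3 nav.py 502 334.5 4 191.3
```

```text
t 0.1 pos [193.1 541.1 213.2] rot [-179.91   -0.    160.36] F [-0.9 -0.3 -0. ] w 90.9 0.0
turn wz total -0.5401 (4.5 rows@.12) then t cm [-26.241 -26.315  20.922] hyp rows@3.8 9.8
```

All six keys are required.

Request:
move_arm --plan '[{"tx": 0,"ty": 0,"tz": 1.5,"wx": 0,"wy": 0,"wz": -0.108},{"tx": 0,"ty": 0,"tz": 1.5,"wx": 0,"wy": 0,"wz": -0.108},{"tx": 0,"ty": 0,"tz": 1.5,"wx": 0,"wy": 0,"wz": -0.108},{"tx": 0,"ty": 0,"tz": 1.5,"wx": 0,"wy": 0,"wz": -0.108},{"tx": 0,"ty": 0,"tz": 1.5,"wx": 0,"wy": 0,"wz": -0.108},{"tx": -2.62,"ty": -2.63,"tz": 0.38,"wx": 0,"wy": 0,"wz": 0},{"tx": -2.62,"ty": -2.63,"tz": 0.38,"wx": 0,"wy": 0,"wz": 0},{"tx": -2.62,"ty": -2.63,"tz": 0.38,"wx": 0,"wy": 0,"wz": 0},{"tx": -2.62,"ty": -2.63,"tz": 0.38,"wx": 0,"wy": 0,"wz": 0},{"tx": -2.62,"ty": -2.63,"tz": 0.38,"wx": 0,"wy": 0,"wz": 0},{"tx": -2.62,"ty": -2.63,"tz": 0.38,"wx": 0,"wy": 0,"wz": 0},{"tx": -2.62,"ty": -2.63,"tz": 0.38,"wx": 0,"wy": 0,"wz": 0}]' --gripper 6

```text
time_s: 1.1
ee_pos: [410.3, 395.6, 111.8]
ee_rot: [-180.0, -0.0, -168.7]
force: [-0.1, 0.4, -0.0]
gripper_width: 59.9
gripper_force: 0.0
```

Request:
move_arm --plan '[{"tx": -2.62,"ty": -2.63,"tz": 0.38,"wx": 0,"wy": 0,"wz": 0},{"tx": -2.62,"ty": -2.63,"tz": 0.38,"wx": 0,"wy": 0,"wz": 0},{"tx": -2.62,"ty": -2.63,"tz": 0.38,"wx": 0,"wy": 0,"wz": 0},{"tx": 0,"ty": 0,"tz": 0,"wx": 0,"wy": 0,"wz": 0},{"tx": 0,"ty": 0,"tz": 0,"wx": 0,"wy": 0,"wz": 0},{"tx": 0,"ty": 0,"tz": 0,"wx": 0,"wy": 0,"wz": 0}]'

```text
time_s: 1.6
ee_pos: [501.1, 334.9, 100.5]
ee_rot: [180.0, -0.1, -168.7]
force: [-0.3, 0.5, -1.1]
gripper_width: 60.2
gripper_force: 0.0
```

```bash
python3 nav.py 502 334.5 4 191.3
```

```text
t 1.6 pos [501.1 334.9 100.5] rot [ 1.8000e+02 -8.0000e-02 -1.6874e+02] F [-0.3  0.5 -1.1] w 60.2 0.0
turn wz total -0.0007 (0.0 rows@.12) then t cm [-0.077 -0.054  9.649] hyp rows@3.8 0.0
```

Request:
move_arm --plan '[{"tx": -0.07,"ty": -0.05,"tz": 2.2,"wx": 0,"wy": 0,"wz": 0},{"tx": 0,"ty": 0,"tz": 2.2,"wx": 0,"wy": 0,"wz": 0},{"tx": 0,"ty": 0,"tz": 2.2,"wx": 0,"wy": 0,"wz": 0},{"tx": 0,"ty": 0,"tz": 1.8,"wx": 0,"wy": 0,"wz": 0},{"tx": 0,"ty": 0,"tz": 1.2,"wx": 0,"wy": 0,"wz": 0},{"tx": 0,"ty": 0,"tz": 0,"wx": 0,"wy": 0,"wz": 0}]'

```text
time_s: 2.1
ee_pos: [499.3, 334.7, 2.4]
ee_rot: [-179.9, -0.3, -168.6]
force: [-0.3, -0.4, -0.6]
gripper_width: 60.0
gripper_force: 0.0
```

Request:
move_arm --plan '[{"tx": 0,"ty": 0,"tz": 0,"wx": 0,"wy": 0,"wz": 0},{"tx": 0,"ty": 0,"tz": 0,"wx": 0,"wy": 0,"wz": 0},{"tx": 0,"ty": 0,"tz": 0,"wx": 0,"wy": 0,"wz": 0},{"tx": 0,"ty": 0,"tz": 0,"wx": 0,"wy": 0,"wz": 0},{"tx": 0,"ty": 0,"tz": 0,"wx": 0,"wy": 0,"wz": 0},{"tx": 0,"ty": 0,"tz": 0,"wx": 0,"wy": 0,"wz": 0},{"tx": 0,"ty": 0,"tz": 0,"wx": 0,"wy": 0,"wz": 0},{"tx": 0,"ty": 0,"tz": 0,"wx": 0,"wy": 0,"wz": 0}]' --gripper 1.5 --force 25

```text
time_s: 2.77
ee_pos: [502.8, 334.9, 5.7]
ee_rot: [180.0, 0.1, -168.7]
force: [-1.8, 0.7, 4.6]
gripper_width: 25.8
gripper_force: 25.0
```

```bash
python3 nav.py 502 334.5 104 191.3 653 42.5 104 100.3
```

```text
t 2.7667 pos [502.8 334.9   5.7] rot [ 1.7996e+02  6.0000e-02 -1.6871e+02] F [-1.8  0.7  4.6] w 25.8 25.0
turn wz total -0.0002 (0.0 rows@.12) then t cm [ 0.091 -0.023 -9.831] hyp rows@3.8 0.0
turn wz total 1.5882 (13.2 rows@.12) then t cm [-31.429   9.636   0.   ] hyp rows@3.8 8.7
```

Request:
move_arm --plan '[{"tx": 0,"ty": 0,"tz": -1.5,"wx": 0,"wy": 0,"wz": 0},{"tx": 0,"ty": 0,"tz": -3,"wx": 0,"wy": 0,"wz": 0},{"tx": 0,"ty": 0,"tz": -3,"wx": 0,"wy": 0,"wz": 0},{"tx": 0,"ty": 0,"tz": -2.5,"wx": 0,"wy": 0,"wz": 0.103},{"tx": 0,"ty": 0,"tz": 0,"wx": 0,"wy": 0,"wz": 0.115},{"tx": 0,"ty": 0,"tz": 0,"wx": 0,"wy": 0,"wz": 0.115},{"tx": 0,"ty": 0,"tz": 0,"wx": 0,"wy": 0,"wz": 0.115},{"tx": 0,"ty": 0,"tz": 0,"wx": 0,"wy": 0,"wz": 0.115},{"tx": 0,"ty": 0,"tz": 0,"wx": 0,"wy": 0,"wz": 0.115},{"tx": 0,"ty": 0,"tz": 0,"wx": 0,"wy": 0,"wz": 0.115},{"tx": 0,"ty": 0,"tz": 0,"wx": 0,"wy": 0,"wz": 0.115},{"tx": 0,"ty": 0,"tz": 0,"wx": 0,"wy": 0,"wz": 0.115}]'

```text
time_s: 3.77
ee_pos: [502.3, 334.3, 104.5]
ee_rot: [-180.0, -0.0, 132.3]
force: [0.7, -0.1, -0.9]
gripper_width: 26.0
gripper_force: 25.0
```

Request:
move_arm --plan '[{"tx": 0,"ty": 0,"tz": 0,"wx": 0,"wy": 0,"wz": 0.115},{"tx": 0,"ty": 0,"tz": 0,"wx": 0,"wy": 0,"wz": 0.115},{"tx": 0,"ty": 0,"tz": 0,"wx": 0,"wy": 0,"wz": 0.115},{"tx": 0,"ty": 0,"tz": 0,"wx": 0,"wy": 0,"wz": 0.115},{"tx": 0,"ty": 0,"tz": 0,"wx": 0,"wy": 0,"wz": 0.105},{"tx": 0,"ty": 0,"tz": 0,"wx": 0,"wy": 0,"wz": 0}]'

```text
time_s: 4.27
ee_pos: [502.3, 334.4, 104.5]
ee_rot: [-180.0, 0.0, 100.2]
force: [1.0, -1.2, -0.3]
gripper_width: 25.8
gripper_force: 25.0
```

```bash
python3 nav.py 653 42.5 80 100.3
```

```text
t 4.2667 pos [502.3 334.4 104.5] rot [-1.7996e+02  2.0000e-02  1.0021e+02] F [ 1.  -1.2 -0.3] w 25.8 25.0
turn wz total -0.0015 (0.0 rows@.12) then t cm [-31.41    9.604   2.452] hyp rows@3.8 8.6
```

Request:
move_arm --plan '[{"tx": -3.49,"ty": 1.067,"tz": 0.2,"wx": 0,"wy": 0,"wz": 0},{"tx": -3.49,"ty": 1.067,"tz": 0.2,"wx": 0,"wy": 0,"wz": 0},{"tx": -3.49,"ty": 1.067,"tz": 0.2,"wx": 0,"wy": 0,"wz": 0},{"tx": -3.49,"ty": 1.067,"tz": 0.2,"wx": 0,"wy": 0,"wz": 0},{"tx": -3.49,"ty": 1.067,"tz": 0.2,"wx": 0,"wy": 0,"wz": 0},{"tx": -3.49,"ty": 1.067,"tz": 0.2,"wx": 0,"wy": 0,"wz": 0},{"tx": -3.49,"ty": 1.067,"tz": 0.2,"wx": 0,"wy": 0,"wz": 0},{"tx": -3.49,"ty": 1.067,"tz": 0.5,"wx": 0,"wy": 0,"wz": 0},{"tx": -3.49,"ty": 1.067,"tz": 0.5,"wx": 0,"wy": 0,"wz": 0},{"tx": 0,"ty": 0,"tz": 0,"wx": 0,"wy": 0,"wz": 0},{"tx": 0,"ty": 0,"tz": 0,"wx": 0,"wy": 0,"wz": 0},{"tx": 0,"ty": 0,"tz": 0,"wx": 0,"wy": 0,"wz": 0}]'

```text
time_s: 5.27
ee_pos: [652.7, 42.9, 80.5]
ee_rot: [-179.9, -0.0, 100.4]
force: [0.1, -0.4, -1.8]
gripper_width: 25.9
gripper_force: 25.0
```

```bash
python3 nav.py 653 42.5 25.5 100.3
python3 - <<'E'
from workcell import grab_frame
import pickle,cv2
for n in("scene","top"):
    f=grab_frame(n); pickle.dump(f,open(n+"1.pkl","wb"))
a=pickle.load(open("scene1.pkl","rb"))["color"][150:300,150:350,::-1];b=pickle.load(open("top1.pkl","rb"))["color"][90:240,150:350,::-1]
import numpy as np
cv2.imwrite("pics/held1.png",cv2.resize(np.hstack([a,b]),(800,300),interpolation=cv2.INTER_CUBIC))
E
```

```text
t 5.2667 pos [652.7  42.9  80.5] rot [-1.7994e+02 -4.0000e-02  1.0036e+02] F [ 0.1 -0.4 -1.8] w 25.9 25.0
turn wz total 0.0010 (0.0 rows@.12) then t cm [-0.046  0.022  5.501] hyp rows@3.8 0.0
```

View pics/held1.png

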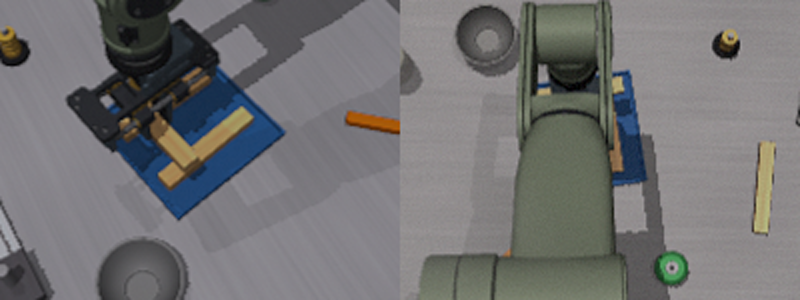

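The held slat hangs over the far end of the tray ((175,145) in the left panel). Lowering it gently.

Request:
move_arm --plan '[{"tx": 0,"ty": 0,"tz": 1.5,"wx": 0,"wy": 0,"wz": 0},{"tx": 0,"ty": 0,"tz": 1.5,"wx": 0,"wy": 0,"wz": 0},{"tx": 0,"ty": 0,"tz": 1.2,"wx": 0,"wy": 0,"wz": 0},{"tx": 0,"ty": 0,"tz": 0.7,"wx": 0,"wy": 0,"wz": 0},{"tx": 0,"ty": 0,"tz": 0.3,"wx": 0,"wy": 0,"wz": 0},{"tx": 0,"ty": 0,"tz": 0.1,"wx": 0,"wy": 0,"wz": 0},{"tx": 0,"ty": 0,"tz": 0,"wx": 0,"wy": 0,"wz": 0},{"tx": 0,"ty": 0,"tz": 0,"wx": 0,"wy": 0,"wz": 0}]'

```text
time_s: 6.03
ee_pos: [653.8, 43.0, 28.6]
ee_rot: [179.9, 0.0, 100.3]
force: [-0.3, -0.3, -0.9]
gripper_width: 25.6
gripper_force: 25.0
```

Request:
move_arm --plan '[{"tx": 0,"ty": 0,"tz": 0.1,"wx": 0,"wy": 0,"wz": 0},{"tx": 0,"ty": 0,"tz": 0,"wx": 0,"wy": 0,"wz": 0},{"tx": 0,"ty": 0,"tz": 0,"wx": 0,"wy": 0,"wz": 0}]'

```text
time_s: 6.28
ee_pos: [653.4, 42.8, 27.3]
ee_rot: [180.0, -0.0, 100.3]
force: [0.6, 0.4, -1.6]
gripper_width: 25.7
gripper_force: 25.0
```

Request:
move_arm --plan '[{"tx": 0,"ty": 0,"tz": 0.1,"wx": 0,"wy": 0,"wz": 0},{"tx": 0,"ty": 0,"tz": 0,"wx": 0,"wy": 0,"wz": 0},{"tx": 0,"ty": 0,"tz": 0,"wx": 0,"wy": 0,"wz": 0}]'

```text
time_s: 6.53
ee_pos: [653.5, 42.8, 26.7]
ee_rot: [179.9, 0.0, 100.3]
force: [-1.8, -0.2, 4.2]
gripper_width: 25.8
gripper_force: 25.0
```

Request:
move_arm --plan '[{"tx": 0,"ty": 0,"tz": 0.06,"wx": 0,"wy": 0,"wz": 0},{"tx": 0,"ty": 0,"tz": 0,"wx": 0,"wy": 0,"wz": 0},{"tx": 0,"ty": 0,"tz": 0,"wx": 0,"wy": 0,"wz": 0}]'

```text
time_s: 6.78
ee_pos: [653.5, 42.8, 26.7]
ee_rot: [179.9, 0.0, 100.3]
force: [-1.4, -0.2, 7.7]
gripper_width: 25.4
gripper_force: 25.0
```

In contact (7.7 N). Release and rise.

Request:
move_arm --plan '[{"tx": 0,"ty": 0,"tz": 0,"wx": 0,"wy": 0,"wz": 0},{"tx": 0,"ty": 0,"tz": 0,"wx": 0,"wy": 0,"wz": 0},{"tx": 0,"ty": 0,"tz": 0,"wx": 0,"wy": 0,"wz": 0},{"tx": 0,"ty": 0,"tz": 0,"wx": 0,"wy": 0,"wz": 0},{"tx": 0,"ty": 0,"tz": -1,"wx": 0,"wy": 0,"wz": 0},{"tx": 0,"ty": 0,"tz": -2,"wx": 0,"wy": 0,"wz": 0},{"tx": 0,"ty": 0,"tz": -3,"wx": 0,"wy": 0,"wz": 0},{"tx": 0,"ty": 0,"tz": -2,"wx": 0,"wy": 0,"wz": 0}]' --gripper 5.5

```text
time_s: 7.45
ee_pos: [654.0, 42.9, 107.9]
ee_rot: [179.9, 0.0, 100.3]
force: [0.4, 0.6, -0.2]
gripper_width: 55.0
gripper_force: 0.0
```

```bash
python3 nav.py 508 -284.8 104 -4.6
```

```text
t 7.45 pos [654.   42.9 107.9] rot [1.7988e+02 1.0000e-02 1.0031e+02] F [ 0.4  0.6 -0.2] w 55.0 0.0
turn wz total 1.8311 (15.3 rows@.12) then t cm [-11.923  33.833   0.389] hyp rows@3.8 9.4
```

Request:
move_arm --plan '[{"tx": 0,"ty": 0,"tz": 0,"wx": 0,"wy": 0,"wz": 0.115},{"tx": 0,"ty": 0,"tz": 0,"wx": 0,"wy": 0,"wz": 0.115},{"tx": 0,"ty": 0,"tz": 0,"wx": 0,"wy": 0,"wz": 0.115},{"tx": 0,"ty": 0,"tz": 0,"wx": 0,"wy": 0,"wz": 0.115},{"tx": 0,"ty": 0,"tz": 0,"wx": 0,"wy": 0,"wz": 0.115},{"tx": 0,"ty": 0,"tz": 0,"wx": 0,"wy": 0,"wz": 0.115},{"tx": 0,"ty": 0,"tz": 0,"wx": 0,"wy": 0,"wz": 0.115},{"tx": 0,"ty": 0,"tz": 0,"wx": 0,"wy": 0,"wz": 0.115},{"tx": 0,"ty": 0,"tz": 0,"wx": 0,"wy": 0,"wz": 0.115},{"tx": 0,"ty": 0,"tz": 0,"wx": 0,"wy": 0,"wz": 0.115},{"tx": 0,"ty": 0,"tz": 0,"wx": 0,"wy": 0,"wz": 0.115},{"tx": 0,"ty": 0,"tz": 0,"wx": 0,"wy": 0,"wz": 0.115}]'

```text
time_s: 8.45
ee_pos: [653.3, 42.9, 106.0]
ee_rot: [-180.0, -0.0, 20.9]
force: [-0.9, -1.2, -0.7]
gripper_width: 54.9
gripper_force: 0.0
```

Request:
move_arm --plan '[{"tx": 0,"ty": 0,"tz": 0,"wx": 0,"wy": 0,"wz": 0.113},{"tx": 0,"ty": 0,"tz": 0,"wx": 0,"wy": 0,"wz": 0.113},{"tx": 0,"ty": 0,"tz": 0,"wx": 0,"wy": 0,"wz": 0.113},{"tx": 0,"ty": 0,"tz": 0,"wx": 0,"wy": 0,"wz": 0.112},{"tx": -1.19,"ty": 3.38,"tz": 0,"wx": 0,"wy": 0,"wz": 0},{"tx": -1.19,"ty": 3.38,"tz": 0,"wx": 0,"wy": 0,"wz": 0},{"tx": -1.19,"ty": 3.38,"tz": 0,"wx": 0,"wy": 0,"wz": 0},{"tx": -1.19,"ty": 3.38,"tz": 0,"wx": 0,"wy": 0,"wz": 0},{"tx": -1.19,"ty": 3.38,"tz": 0,"wx": 0,"wy": 0,"wz": 0},{"tx": -1.19,"ty": 3.38,"tz": 0,"wx": 0,"wy": 0,"wz": 0},{"tx": -1.19,"ty": 3.38,"tz": 0,"wx": 0,"wy": 0,"wz": 0},{"tx": -1.19,"ty": 3.38,"tz": 0,"wx": 0,"wy": 0,"wz": 0}]'

```text
time_s: 9.45
ee_pos: [535.9, -220.6, 106.1]
ee_rot: [180.0, -0.0, -4.6]
force: [0.2, -0.8, -0.6]
gripper_width: 55.1
gripper_force: 0.0
```

Request:
move_arm --plan '[{"tx": -1.19,"ty": 3.38,"tz": 0.2,"wx": 0,"wy": 0,"wz": 0},{"tx": -1.19,"ty": 3.38,"tz": 0.2,"wx": 0,"wy": 0,"wz": 0},{"tx": 0,"ty": 0,"tz": 0,"wx": 0,"wy": 0,"wz": 0},{"tx": 0,"ty": 0,"tz": 0,"wx": 0,"wy": 0,"wz": 0},{"tx": 0,"ty": 0,"tz": 0,"wx": 0,"wy": 0,"wz": 0}]'

```text
time_s: 9.87
ee_pos: [507.8, -284.3, 101.7]
ee_rot: [-180.0, -0.0, -4.6]
force: [0.2, 0.8, 0.4]
gripper_width: 54.9
gripper_force: 0.0
```

```bash
python3 nav.py 508 -284.8 4.5 -4.6
python3 - <<'E'
from workcell import grab_frame
from h import *
fs=[]
for n in("top","scene"):
    f=grab_frame(n); pickle.dump(f,open(n+"2.pkl","wb")); fs.append(f)
o=[]
for f in fs:
    c=proj(f,[600,33,20])[0].round().astype(int); im=cv2.resize(f["color"][c[1]-50:c[1]+50,c[0]-50:c[0]+50,::-1],(400,400),interpolation=cv2.INTER_CUBIC)
    for p in((592.7,80.1,3,11.9),(607.6,-14,3,9.2),(653.5,42.8,21,100.3)):
        q=render_pts(f,SLAT[0],(*p[:3],np.radians(p[3]))); h=cv2.convexHull((((q-c+50+.5)*4)-.5).astype(np.float32)); cv2.polylines(im,[h.round().astype(np.int32)],True,(0,0,255),1)
    o.append(im)
cv2.imwrite("pics/pl1.png",np.hstack(o))
E
```

```text
t 9.8667 pos [ 507.8 -284.3  101.7] rot [-1.7997e+02 -3.0000e-02 -4.6300e+00] F [0.2 0.8 0.4] w 54.9 0.0
turn wz total -0.0005 (0.0 rows@.12) then t cm [0.028 0.049 9.72 ] hyp rows@3.8 0.0
```

View pics/pl1.png

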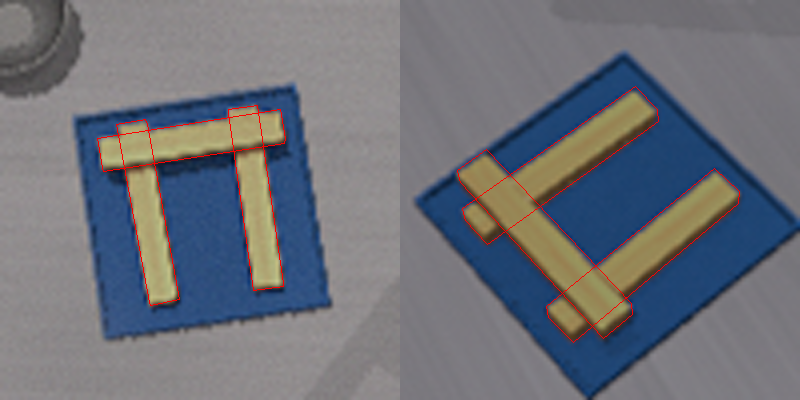

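The placed slat lies square across the far end; its outline from the robot pose matches both views. Now the second slat.

Request:
move_arm --plan '[{"tx": 0.03,"ty": 0.05,"tz": 2.2,"wx": 0,"wy": 0,"wz": 0},{"tx": 0,"ty": 0,"tz": 2.2,"wx": 0,"wy": 0,"wz": 0},{"tx": 0,"ty": 0,"tz": 2.2,"wx": 0,"wy": 0,"wz": 0},{"tx": 0,"ty": 0,"tz": 1.8,"wx": 0,"wy": 0,"wz": 0},{"tx": 0,"ty": 0,"tz": 1.3,"wx": 0,"wy": 0,"wz": 0},{"tx": 0,"ty": 0,"tz": 0,"wx": 0,"wy": 0,"wz": 0}]'

```text
time_s: 10.47
ee_pos: [506.7, -282.6, 1.7]
ee_rot: [-179.8, 0.3, -4.5]
force: [-0.3, 0.1, -1.0]
gripper_width: 54.8
gripper_force: 0.0
```

Request:
move_arm --plan '[{"tx": 0,"ty": 0,"tz": 0,"wx": 0,"wy": 0,"wz": 0},{"tx": 0,"ty": 0,"tz": 0,"wx": 0,"wy": 0,"wz": 0},{"tx": 0,"ty": 0,"tz": 0,"wx": 0,"wy": 0,"wz": 0},{"tx": 0,"ty": 0,"tz": 0,"wx": 0,"wy": 0,"wz": 0},{"tx": 0,"ty": 0,"tz": 0,"wx": 0,"wy": 0,"wz": 0},{"tx": 0,"ty": 0,"tz": 0,"wx": 0,"wy": 0,"wz": 0},{"tx": 0,"ty": 0,"tz": 0,"wx": 0,"wy": 0,"wz": 0},{"tx": 0,"ty": 0,"tz": 0,"wx": 0,"wy": 0,"wz": 0}]' --gripper 1.5 --force 25

```text
time_s: 11.13
ee_pos: [508.4, -285.3, 5.3]
ee_rot: [180.0, -0.1, -4.6]
force: [0.4, 1.0, 5.8]
gripper_width: 25.8
gripper_force: 25.0
```

Request:
move_arm --plan '[{"tx": 0,"ty": 0,"tz": -1.5,"wx": 0,"wy": 0,"wz": 0},{"tx": 0,"ty": 0,"tz": -3,"wx": 0,"wy": 0,"wz": 0},{"tx": 0,"ty": 0,"tz": -3,"wx": 0,"wy": 0,"wz": 0},{"tx": 0,"ty": 0,"tz": -2.5,"wx": 0,"wy": 0,"wz": 0},{"tx": 0,"ty": 0,"tz": 0,"wx": 0,"wy": 0,"wz": 0},{"tx": 0,"ty": 0,"tz": 0,"wx": 0,"wy": 0,"wz": 0}]'

```text
time_s: 11.63
ee_pos: [508.3, -285.6, 105.5]
ee_rot: [179.9, -0.1, -4.6]
force: [-0.6, 0.7, -1.4]
gripper_width: 26.0
gripper_force: 25.0
```

```bash
python3 nav.py 546.5 23.4 104 100.3
```

```text
t 11.6333 pos [ 508.3 -285.6  105.5] rot [ 1.7992e+02 -1.5000e-01 -4.6000e+00] F [-0.6  0.7 -1.4] w 26.0 25.0
turn wz total -1.8308 (15.3 rows@.12) then t cm [29.715  9.283  0.151] hyp rows@3.8 8.2
```

Request:
move_arm --plan '[{"tx": 0,"ty": 0,"tz": 0,"wx": 0,"wy": 0,"wz": -0.115},{"tx": 0,"ty": 0,"tz": 0,"wx": 0,"wy": 0,"wz": -0.115},{"tx": 0,"ty": 0,"tz": 0,"wx": 0,"wy": 0,"wz": -0.115},{"tx": 0,"ty": 0,"tz": 0,"wx": 0,"wy": 0,"wz": -0.115},{"tx": 0,"ty": 0,"tz": 0,"wx": 0,"wy": 0,"wz": -0.115},{"tx": 0,"ty": 0,"tz": 0,"wx": 0,"wy": 0,"wz": -0.115},{"tx": 0,"ty": 0,"tz": 0,"wx": 0,"wy": 0,"wz": -0.115},{"tx": 0,"ty": 0,"tz": 0,"wx": 0,"wy": 0,"wz": -0.115},{"tx": 0,"ty": 0,"tz": 0,"wx": 0,"wy": 0,"wz": -0.115},{"tx": 0,"ty": 0,"tz": 0,"wx": 0,"wy": 0,"wz": -0.115},{"tx": 0,"ty": 0,"tz": 0,"wx": 0,"wy": 0,"wz": -0.115},{"tx": 0,"ty": 0,"tz": 0,"wx": 0,"wy": 0,"wz": -0.115}]'

```text
time_s: 12.63
ee_pos: [506.5, -284.5, 102.1]
ee_rot: [-179.8, -0.1, 74.8]
force: [-0.1, 1.0, 0.4]
gripper_width: 26.1
gripper_force: 25.0
```

Request:
move_arm --plan '[{"tx": 0,"ty": 0,"tz": 0,"wx": 0,"wy": 0,"wz": -0.113},{"tx": 0,"ty": 0,"tz": 0,"wx": 0,"wy": 0,"wz": -0.113},{"tx": 0,"ty": 0,"tz": 0,"wx": 0,"wy": 0,"wz": -0.113},{"tx": 0,"ty": 0,"tz": 0,"wx": 0,"wy": 0,"wz": -0.112},{"tx": 3.3,"ty": 1.03,"tz": 0,"wx": 0,"wy": 0,"wz": 0},{"tx": 3.3,"ty": 1.03,"tz": 0,"wx": 0,"wy": 0,"wz": 0},{"tx": 3.3,"ty": 1.03,"tz": 0,"wx": 0,"wy": 0,"wz": 0},{"tx": 3.3,"ty": 1.03,"tz": 0,"wx": 0,"wy": 0,"wz": 0},{"tx": 3.3,"ty": 1.03,"tz": 0,"wx": 0,"wy": 0,"wz": 0},{"tx": 3.3,"ty": 1.03,"tz": 0,"wx": 0,"wy": 0,"wz": 0},{"tx": 3.3,"ty": 1.03,"tz": 0,"wx": 0,"wy": 0,"wz": 0},{"tx": 3.3,"ty": 1.03,"tz": 0,"wx": 0,"wy": 0,"wz": 0}]'

```text
time_s: 13.63
ee_pos: [540.1, -9.0, 102.4]
ee_rot: [-179.8, -0.0, 100.3]
force: [0.4, 0.3, -1.0]
gripper_width: 26.0
gripper_force: 25.0
```

Request:
move_arm --plan '[{"tx": 3.3,"ty": 1.03,"tz": 0,"wx": 0,"wy": 0,"wz": 0},{"tx": 0,"ty": 0,"tz": 1,"wx": 0,"wy": 0,"wz": 0},{"tx": 0,"ty": 0,"tz": 1.5,"wx": 0,"wy": 0,"wz": 0},{"tx": 0,"ty": 0,"tz": 0,"wx": 0,"wy": 0,"wz": 0},{"tx": 0,"ty": 0,"tz": 0,"wx": 0,"wy": 0,"wz": 0},{"tx": 0,"ty": 0,"tz": 0,"wx": 0,"wy": 0,"wz": 0}]'

```text
time_s: 14.13
ee_pos: [545.4, 23.0, 78.8]
ee_rot: [-179.9, -0.0, 100.3]
force: [0.0, -0.3, -0.5]
gripper_width: 25.5
gripper_force: 25.0
```

```bash
python3 nav.py 546.5 23.4 26 100.3
```

```text
t 14.1333 pos [545.4  23.   78.8] rot [-1.7992e+02 -1.0000e-02  1.0026e+02] F [ 0.  -0.3 -0.5] w 25.5 25.0
turn wz total -0.0006 (0.0 rows@.12) then t cm [0.018 0.111 5.281] hyp rows@3.8 0.0
```

Request:
move_arm --plan '[{"tx": 0.02,"ty": 0.08,"tz": 1.5,"wx": 0,"wy": 0,"wz": 0},{"tx": 0,"ty": 0,"tz": 1.5,"wx": 0,"wy": 0,"wz": 0},{"tx": 0,"ty": 0,"tz": 1.1,"wx": 0,"wy": 0,"wz": 0},{"tx": 0,"ty": 0,"tz": 0.5,"wx": 0,"wy": 0,"wz": 0},{"tx": 0,"ty": 0,"tz": 0.2,"wx": 0,"wy": 0,"wz": 0},{"tx": 0,"ty": 0,"tz": 0.1,"wx": 0,"wy": 0,"wz": 0},{"tx": 0,"ty": 0,"tz": 0,"wx": 0,"wy": 0,"wz": 0},{"tx": 0,"ty": 0,"tz": 0,"wx": 0,"wy": 0,"wz": 0}]'

```text
time_s: 14.8
ee_pos: [547.2, 24.0, 31.1]
ee_rot: [179.9, 0.0, 100.3]
force: [1.2, -0.1, -0.3]
gripper_width: 25.6
gripper_force: 25.0
```

Request:
move_arm --plan '[{"tx": 0,"ty": 0,"tz": 0.1,"wx": 0,"wy": 0,"wz": 0},{"tx": 0,"ty": 0,"tz": 0,"wx": 0,"wy": 0,"wz": 0},{"tx": 0,"ty": 0,"tz": 0,"wx": 0,"wy": 0,"wz": 0}]'

```text
time_s: 15.05
ee_pos: [546.7, 24.1, 29.6]
ee_rot: [180.0, 0.0, 100.3]
force: [-0.0, -0.1, -0.7]
gripper_width: 25.8
gripper_force: 25.0
```

Request:
move_arm --plan '[{"tx": 0,"ty": 0,"tz": 0.1,"wx": 0,"wy": 0,"wz": 0},{"tx": 0,"ty": 0,"tz": 0,"wx": 0,"wy": 0,"wz": 0},{"tx": 0,"ty": 0,"tz": 0,"wx": 0,"wy": 0,"wz": 0}]'

```text
time_s: 15.3
ee_pos: [546.5, 24.1, 28.3]
ee_rot: [-180.0, -0.0, 100.3]
force: [0.1, -0.2, -1.1]
gripper_width: 25.8
gripper_force: 25.0
```

Request:
move_arm --plan '[{"tx": 0,"ty": 0,"tz": 0.12,"wx": 0,"wy": 0,"wz": 0},{"tx": 0,"ty": 0,"tz": 0,"wx": 0,"wy": 0,"wz": 0},{"tx": 0,"ty": 0,"tz": 0,"wx": 0,"wy": 0,"wz": 0}]'

```text
time_s: 15.55
ee_pos: [546.5, 24.1, 27.0]
ee_rot: [-180.0, -0.0, 100.3]
force: [-0.1, -0.2, -0.6]
gripper_width: 25.9
gripper_force: 25.0
```

Request:
move_arm --plan '[{"tx": 0,"ty": 0,"tz": 0.08,"wx": 0,"wy": 0,"wz": 0},{"tx": 0,"ty": 0,"tz": 0,"wx": 0,"wy": 0,"wz": 0},{"tx": 0,"ty": 0,"tz": 0,"wx": 0,"wy": 0,"wz": 0}]'

```text
time_s: 15.8
ee_pos: [546.6, 24.1, 26.4]
ee_rot: [180.0, -0.0, 100.3]
force: [0.9, -0.5, -0.0]
gripper_width: 26.0
gripper_force: 25.0
```

Request:
move_arm --plan '[{"tx": 0,"ty": 0,"tz": 0.06,"wx": 0,"wy": 0,"wz": 0},{"tx": 0,"ty": 0,"tz": 0,"wx": 0,"wy": 0,"wz": 0},{"tx": 0,"ty": 0,"tz": 0,"wx": 0,"wy": 0,"wz": 0}]'

```text
time_s: 16.05
ee_pos: [546.7, 24.1, 26.3]
ee_rot: [180.0, -0.0, 100.3]
force: [-0.8, 0.0, 5.2]
gripper_width: 25.9
gripper_force: 25.0
```

Request:
move_arm --plan '[{"tx": 0,"ty": 0,"tz": 0.03,"wx": 0,"wy": 0,"wz": 0},{"tx": 0,"ty": 0,"tz": 0,"wx": 0,"wy": 0,"wz": 0},{"tx": 0,"ty": 0,"tz": 0,"wx": 0,"wy": 0,"wz": 0}]'

```text
time_s: 16.3
ee_pos: [546.7, 24.1, 26.2]
ee_rot: [180.0, -0.0, 100.3]
force: [-2.3, 0.6, 6.7]
gripper_width: 26.0
gripper_force: 25.0
```

Seated. Release, rise, then go to the plate (tool yaw −17.2).

Request:
move_arm --plan '[{"tx": 0,"ty": 0,"tz": 0,"wx": 0,"wy": 0,"wz": 0},{"tx": 0,"ty": 0,"tz": 0,"wx": 0,"wy": 0,"wz": 0},{"tx": 0,"ty": 0,"tz": 0,"wx": 0,"wy": 0,"wz": 0},{"tx": 0,"ty": 0,"tz": 0,"wx": 0,"wy": 0,"wz": 0},{"tx": 0,"ty": 0,"tz": -1,"wx": 0,"wy": 0,"wz": 0},{"tx": 0,"ty": 0,"tz": -2,"wx": 0,"wy": 0,"wz": 0},{"tx": 0,"ty": 0,"tz": -3,"wx": 0,"wy": 0,"wz": 0},{"tx": 0,"ty": 0,"tz": -3,"wx": 0,"wy": 0,"wz": 0.105}]' --gripper 5.5

```text
time_s: 16.97
ee_pos: [545.9, 24.0, 116.4]
ee_rot: [-179.9, -0.0, 94.2]
force: [0.5, -0.4, -0.3]
gripper_width: 55.0
gripper_force: 0.0
```

```bash
python3 nav.py 501.5 -415 114 -17.2
```

```text
t 16.9667 pos [545.9  24.  116.4] rot [-1.7989e+02 -1.0000e-02  9.4210e+01] F [ 0.5 -0.4 -0.3] w 55.0 0.0
turn wz total 1.9444 (16.2 rows@.12) then t cm [ 8.742 43.253  0.238] hyp rows@3.8 11.6
```

Request:
move_arm --plan '[{"tx": 0,"ty": 0,"tz": 0,"wx": 0,"wy": 0,"wz": 0.115},{"tx": 0,"ty": 0,"tz": 0,"wx": 0,"wy": 0,"wz": 0.115},{"tx": 0,"ty": 0,"tz": 0,"wx": 0,"wy": 0,"wz": 0.115},{"tx": 0,"ty": 0,"tz": 0,"wx": 0,"wy": 0,"wz": 0.115},{"tx": 0,"ty": 0,"tz": 0,"wx": 0,"wy": 0,"wz": 0.115},{"tx": 0,"ty": 0,"tz": 0,"wx": 0,"wy": 0,"wz": 0.115},{"tx": 0,"ty": 0,"tz": 0,"wx": 0,"wy": 0,"wz": 0.115},{"tx": 0,"ty": 0,"tz": 0,"wx": 0,"wy": 0,"wz": 0.115},{"tx": 0,"ty": 0,"tz": 0,"wx": 0,"wy": 0,"wz": 0.115},{"tx": 0,"ty": 0,"tz": 0,"wx": 0,"wy": 0,"wz": 0.115},{"tx": 0,"ty": 0,"tz": 0,"wx": 0,"wy": 0,"wz": 0.115},{"tx": 0,"ty": 0,"tz": 0,"wx": 0,"wy": 0,"wz": 0.115}]'

```text
time_s: 17.97
ee_pos: [546.7, 24.0, 116.1]
ee_rot: [180.0, -0.0, 14.9]
force: [0.3, -0.1, -0.2]
gripper_width: 55.1
gripper_force: 0.0
```

Request:
move_arm --plan '[{"tx": 0,"ty": 0,"tz": 0,"wx": 0,"wy": 0,"wz": 0.113},{"tx": 0,"ty": 0,"tz": 0,"wx": 0,"wy": 0,"wz": 0.113},{"tx": 0,"ty": 0,"tz": 0,"wx": 0,"wy": 0,"wz": 0.113},{"tx": 0,"ty": 0,"tz": 0,"wx": 0,"wy": 0,"wz": 0.113},{"tx": 0,"ty": 0,"tz": 0,"wx": 0,"wy": 0,"wz": 0.112},{"tx": 0.73,"ty": 3.6,"tz": 0,"wx": 0,"wy": 0,"wz": 0},{"tx": 0.73,"ty": 3.6,"tz": 0,"wx": 0,"wy": 0,"wz": 0},{"tx": 0.73,"ty": 3.6,"tz": 0,"wx": 0,"wy": 0,"wz": 0},{"tx": 0.73,"ty": 3.6,"tz": 0,"wx": 0,"wy": 0,"wz": 0},{"tx": 0.73,"ty": 3.6,"tz": 0,"wx": 0,"wy": 0,"wz": 0},{"tx": 0.73,"ty": 3.6,"tz": 0,"wx": 0,"wy": 0,"wz": 0},{"tx": 0.73,"ty": 3.6,"tz": 0,"wx": 0,"wy": 0,"wz": 0}]'

```text
time_s: 18.97
ee_pos: [521.0, -233.6, 116.2]
ee_rot: [-180.0, -0.0, -17.1]
force: [1.0, -0.3, 0.1]
gripper_width: 54.8
gripper_force: 0.0
```

Request:
move_arm --plan '[{"tx": 0.73,"ty": 3.6,"tz": 0,"wx": 0,"wy": 0,"wz": 0},{"tx": 0.73,"ty": 3.6,"tz": 0,"wx": 0,"wy": 0,"wz": 0},{"tx": 0.73,"ty": 3.6,"tz": 0,"wx": 0,"wy": 0,"wz": 0},{"tx": 0.73,"ty": 3.6,"tz": 0,"wx": 0,"wy": 0,"wz": 0},{"tx": 0.73,"ty": 3.6,"tz": 0,"wx": 0,"wy": 0,"wz": 0},{"tx": 0,"ty": 0,"tz": 0,"wx": 0,"wy": 0,"wz": 0},{"tx": 0,"ty": 0,"tz": 0,"wx": 0,"wy": 0,"wz": 0},{"tx": 0,"ty": 0,"tz": 0,"wx": 0,"wy": 0,"wz": 0}]'

```text
time_s: 19.63
ee_pos: [503.1, -414.1, 115.5]
ee_rot: [-179.9, 0.0, -17.1]
force: [0.7, 0.4, -0.0]
gripper_width: 54.5
gripper_force: 0.0
```

```bash
python3 nav.py 501.5 -415 4.5 -17.2
python3 - <<'E'
from workcell import grab_frame
from h import *
fs=[]
for n in("top","scene"):
    f=grab_frame(n); pickle.dump(f,open(n+"3.pkl","wb")); fs.append(f)
o=[]
for f in fs:
    c=proj(f,[600,33,20])[0].round().astype(int); im=cv2.resize(f["color"][c[1]-50:c[1]+50,c[0]-50:c[0]+50,::-1],(400,400),interpolation=cv2.INTER_CUBIC)
    for p in((592.7,80.1,3,11.9),(607.6,-14,3,9.2),(653.5,42.8,21,100.3),(546.6,24,21,100.3)):
        q=render_pts(f,SLAT[0],(*p[:3],np.radians(p[3]))); h=cv2.convexHull((((q-c+50+.5)*4)-.5).astype(np.float32)); cv2.polylines(im,[h.round().astype(np.int32)],True,(0,0,255),1)
    o.append(im)
cv2.imwrite("pics/pl2.png",np.hstack(o))
E
```

```text
t 19.6333 pos [ 503.1 -414.1  115.5] rot [-1.7995e+02  3.0000e-02 -1.7120e+01] F [ 0.7  0.4 -0. ] w 54.5 0.0
turn wz total 0.0015 (0.0 rows@.12) then t cm [-0.13   0.134 11.099] hyp rows@3.8 0.0
```

View pics/pl2.png

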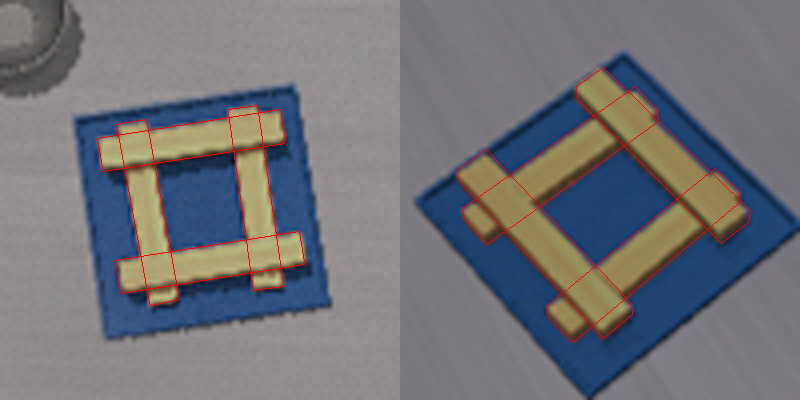

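Both upper slats sit square, symmetric, and the base pair is unmoved. Now grip the plate by its waist.

Request:
move_arm --plan '[{"tx": -0.1,"ty": 0.1,"tz": 2.5,"wx": 0,"wy": 0,"wz": 0},{"tx": 0,"ty": 0,"tz": 2.5,"wx": 0,"wy": 0,"wz": 0},{"tx": 0,"ty": 0,"tz": 2.5,"wx": 0,"wy": 0,"wz": 0},{"tx": 0,"ty": 0,"tz": 2,"wx": 0,"wy": 0,"wz": 0},{"tx": 0,"ty": 0,"tz": 1.2,"wx": 0,"wy": 0,"wz": 0},{"tx": 0,"ty": 0,"tz": 0.3,"wx": 0,"wy": 0,"wz": 0},{"tx": 0,"ty": 0,"tz": 0,"wx": 0,"wy": 0,"wz": 0},{"tx": 0,"ty": 0,"tz": 0,"wx": 0,"wy": 0,"wz": 0},{"tx": 0,"ty": 0,"tz": 0,"wx": 0,"wy": 0,"wz": 0}]'

```text
time_s: 20.48
ee_pos: [503.2, -415.8, 7.1]
ee_rot: [179.9, -0.2, -17.1]
force: [0.7, -0.6, 0.6]
gripper_width: 55.2
gripper_force: 0.0
```

```bash
python3 nav.py 501.5 -415 4.5 -17.2
```

```text
t 20.4833 pos [ 503.2 -415.8    7.1] rot [ 1.7994e+02 -1.6000e-01 -1.7070e+01] F [ 0.7 -0.6  0.6] w 55.2 0.0
turn wz total 0.0023 (0.0 rows@.12) then t cm [-0.184 -0.03   0.258] hyp rows@3.8 0.0
```

Request:
move_arm --plan '[{"tx": -0.15,"ty": 0,"tz": 0.3,"wx": 0,"wy": 0,"wz": 0},{"tx": 0,"ty": 0,"tz": 0,"wx": 0,"wy": 0,"wz": 0},{"tx": 0,"ty": 0,"tz": 0,"wx": 0,"wy": 0,"wz": 0}]'

```text
time_s: 20.73
ee_pos: [500.6, -414.9, 2.8]
ee_rot: [180.0, -0.0, -17.1]
force: [-0.0, 0.0, 0.6]
gripper_width: 54.8
gripper_force: 0.0
```

Request:
move_arm --plan '[{"tx": 0,"ty": 0,"tz": 0,"wx": 0,"wy": 0,"wz": 0},{"tx": 0,"ty": 0,"tz": 0,"wx": 0,"wy": 0,"wz": 0},{"tx": 0,"ty": 0,"tz": 0,"wx": 0,"wy": 0,"wz": 0},{"tx": 0,"ty": 0,"tz": 0,"wx": 0,"wy": 0,"wz": 0},{"tx": 0,"ty": 0,"tz": 0,"wx": 0,"wy": 0,"wz": 0},{"tx": 0,"ty": 0,"tz": 0,"wx": 0,"wy": 0,"wz": 0},{"tx": 0,"ty": 0,"tz": 0,"wx": 0,"wy": 0,"wz": 0}]' --gripper 2.5 --force 45

```text
time_s: 21.32
ee_pos: [500.8, -414.7, 2.5]
ee_rot: [-180.0, -0.0, -17.1]
force: [-0.2, 1.2, 1.1]
gripper_width: 35.9
gripper_force: 45.0
```

Request:
move_arm --plan '[{"tx": 0,"ty": 0,"tz": -1.5,"wx": 0,"wy": 0,"wz": 0},{"tx": 0,"ty": 0,"tz": -3,"wx": 0,"wy": 0,"wz": 0},{"tx": 0,"ty": 0,"tz": -3,"wx": 0,"wy": 0,"wz": 0},{"tx": 0,"ty": 0,"tz": -3,"wx": 0,"wy": 0,"wz": 0},{"tx": 0,"ty": 0,"tz": -0.5,"wx": 0,"wy": 0,"wz": 0},{"tx": 0,"ty": 0,"tz": 0,"wx": 0,"wy": 0,"wz": 0},{"tx": 0,"ty": 0,"tz": 0,"wx": 0,"wy": 0,"wz": 0}]'

```text
time_s: 21.9
ee_pos: [499.9, -414.2, 110.9]
ee_rot: [-179.9, 0.1, -17.1]
force: [-0.9, 0.3, -3.2]
gripper_width: 35.8
gripper_force: 45.0
```

```bash
python3 nav.py 600.1 33.4 114 10.3
```

```text
t 21.9 pos [ 499.9 -414.2  110.9] rot [-1.7994e+02  1.3000e-01 -1.7090e+01] F [-0.9  0.3 -3.2] w 35.8 45.0
turn wz total -0.4780 (4.0 rows@.12) then t cm [ 17.866 -42.249  -0.306] hyp rows@3.8 12.1
```

Request:
move_arm --plan '[{"tx": 0,"ty": 0,"tz": 0,"wx": 0,"wy": 0,"wz": -0.12},{"tx": 0,"ty": 0,"tz": 0,"wx": 0,"wy": 0,"wz": -0.12},{"tx": 0,"ty": 0,"tz": 0,"wx": 0,"wy": 0,"wz": -0.12},{"tx": 0,"ty": 0,"tz": 0,"wx": 0,"wy": 0,"wz": -0.118},{"tx": 1.37,"ty": -3.25,"tz": 0,"wx": 0,"wy": 0,"wz": 0},{"tx": 1.37,"ty": -3.25,"tz": 0,"wx": 0,"wy": 0,"wz": 0},{"tx": 1.37,"ty": -3.25,"tz": 0,"wx": 0,"wy": 0,"wz": 0},{"tx": 1.37,"ty": -3.25,"tz": 0,"wx": 0,"wy": 0,"wz": 0},{"tx": 1.37,"ty": -3.25,"tz": 0,"wx": 0,"wy": 0,"wz": 0},{"tx": 1.37,"ty": -3.25,"tz": 0,"wx": 0,"wy": 0,"wz": 0},{"tx": 1.37,"ty": -3.25,"tz": 0,"wx": 0,"wy": 0,"wz": 0},{"tx": 1.37,"ty": -3.25,"tz": 0,"wx": 0,"wy": 0,"wz": 0}]'

```text
time_s: 22.9
ee_pos: [560.3, -137.3, 109.5]
ee_rot: [-179.9, 0.3, 10.3]
force: [-0.2, 0.2, -2.9]
gripper_width: 35.7
gripper_force: 45.0
```

Request:
move_arm --plan '[{"tx": 1.37,"ty": -3.25,"tz": 0,"wx": 0,"wy": 0,"wz": 0},{"tx": 1.37,"ty": -3.25,"tz": 0,"wx": 0,"wy": 0,"wz": 0},{"tx": 1.37,"ty": -3.25,"tz": 0,"wx": 0,"wy": 0,"wz": 0},{"tx": 1.37,"ty": -3.25,"tz": 0,"wx": 0,"wy": 0,"wz": 0},{"tx": 1.37,"ty": -3.25,"tz": 0,"wx": 0,"wy": 0,"wz": 0},{"tx": 0,"ty": 0,"tz": 1,"wx": 0,"wy": 0,"wz": 0},{"tx": 0,"ty": 0,"tz": 2,"wx": 0,"wy": 0,"wz": 0},{"tx": 0,"ty": 0,"tz": 0.5,"wx": 0,"wy": 0,"wz": 0},{"tx": 0,"ty": 0,"tz": 0,"wx": 0,"wy": 0,"wz": 0},{"tx": 0,"ty": 0,"tz": 0,"wx": 0,"wy": 0,"wz": 0},{"tx": 0,"ty": 0,"tz": 0,"wx": 0,"wy": 0,"wz": 0}]'

```text
time_s: 23.82
ee_pos: [600.6, 32.1, 77.5]
ee_rot: [-180.0, -0.0, 10.3]
force: [0.4, 0.3, -2.6]
gripper_width: 36.1
gripper_force: 45.0
```

```bash
python3 nav.py 600.1 33.4 43 10.3;python3 - <<'E'
from workcell import grab_frame,env
from h import *
f=grab_frame("scene"); s=env.state(); p=s["ee_pos"]
c=proj(f,[600,33,60])[0].round().astype(int); im=cv2.resize(f["color"][c[1]-60:c[1]+60,c[0]-60:c[0]+60,::-1],(600,600),interpolation=cv2.INTER_CUBIC)
for b in PLATE:
    q=render_pts(f,b,(p[0],p[1],p[2]-3.5,np.radians(10.3))); h=cv2.convexHull((((q-c+60+.5)*5)-.5).astype(np.float32)); cv2.polylines(im,[h.round().astype(np.int32)],True,(0,0,255),1)
cv2.imwrite("pics/held3.png",im)
E
```

```text
t 23.8167 pos [600.6  32.1  77.5] rot [-1.800e+02 -1.000e-02  1.025e+01] F [ 0.4  0.3 -2.6] w 36.1 45.0
turn wz total -0.0009 (0.0 rows@.12) then t cm [-0.023 -0.135  3.455] hyp rows@3.8 0.0
```

View pics/held3.png

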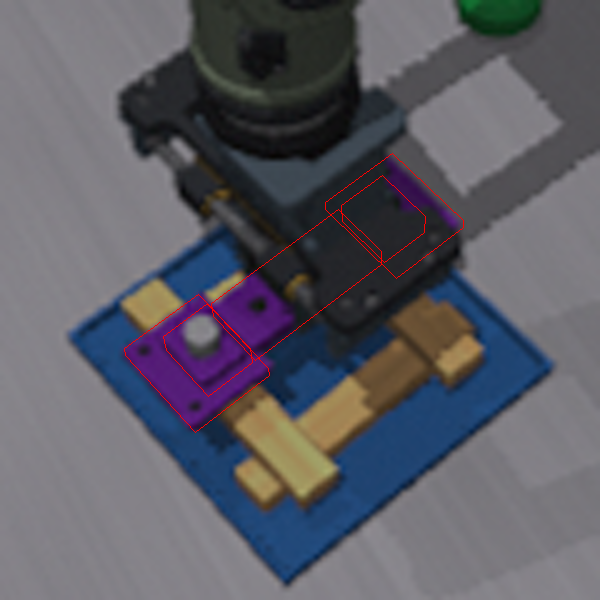

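The held plate is level and matches its predicted outline. Lowering it.

Request:
move_arm --plan '[{"tx": -0.04,"ty": -0.12,"tz": 1.2,"wx": 0,"wy": 0,"wz": 0},{"tx": 0,"ty": 0,"tz": 1,"wx": 0,"wy": 0,"wz": 0},{"tx": 0,"ty": 0,"tz": 0.5,"wx": 0,"wy": 0,"wz": 0},{"tx": 0,"ty": 0,"tz": 0.3,"wx": 0,"wy": 0,"wz": 0},{"tx": 0,"ty": 0,"tz": 0,"wx": 0,"wy": 0,"wz": 0},{"tx": 0,"ty": 0,"tz": 0,"wx": 0,"wy": 0,"wz": 0},{"tx": 0,"ty": 0,"tz": 0,"wx": 0,"wy": 0,"wz": 0}]'

```text
time_s: 24.45
ee_pos: [600.2, 33.8, 47.9]
ee_rot: [180.0, -0.1, 10.3]
force: [1.3, 0.4, -2.3]
gripper_width: 35.5
gripper_force: 45.0
```

Request:
move_arm --plan '[{"tx": 0,"ty": 0,"tz": 0.15,"wx": 0,"wy": 0,"wz": 0},{"tx": 0,"ty": 0,"tz": 0,"wx": 0,"wy": 0,"wz": 0},{"tx": 0,"ty": 0,"tz": 0,"wx": 0,"wy": 0,"wz": 0}]'

```text
time_s: 24.7
ee_pos: [599.8, 33.8, 46.1]
ee_rot: [-180.0, -0.0, 10.3]
force: [0.2, -0.1, -1.4]
gripper_width: 35.6
gripper_force: 45.0
```

```bash
python3 nav.py 600.1 33.4 42 10.3
```

```text
t 24.7 pos [599.8  33.8  46.1] rot [-1.80e+02 -1.00e-02  1.03e+01] F [ 0.2 -0.1 -1.4] w 35.6 45.0
turn wz total 0.0001 (0.0 rows@.12) then t cm [0.023 0.048 0.407] hyp rows@3.8 0.0
```

Request:
move_arm --plan '[{"tx": 0,"ty": 0,"tz": 0.12,"wx": 0,"wy": 0,"wz": 0},{"tx": 0,"ty": 0,"tz": 0,"wx": 0,"wy": 0,"wz": 0},{"tx": 0,"ty": 0,"tz": 0,"wx": 0,"wy": 0,"wz": 0}]'

```text
time_s: 24.95
ee_pos: [599.7, 33.8, 44.7]
ee_rot: [-180.0, 0.0, 10.3]
force: [0.4, 0.2, -2.6]
gripper_width: 35.8
gripper_force: 45.0
```

Request:
move_arm --plan '[{"tx": 0,"ty": 0,"tz": 0.1,"wx": 0,"wy": 0,"wz": 0},{"tx": 0,"ty": 0,"tz": 0,"wx": 0,"wy": 0,"wz": 0},{"tx": 0,"ty": 0,"tz": 0,"wx": 0,"wy": 0,"wz": 0}]'

```text
time_s: 25.2
ee_pos: [599.7, 33.8, 43.7]
ee_rot: [-180.0, 0.0, 10.3]
force: [-0.5, 0.4, -2.6]
gripper_width: 35.5
gripper_force: 45.0
```

Request:
move_arm --plan '[{"tx": 0,"ty": 0,"tz": 0.08,"wx": 0,"wy": 0,"wz": 0},{"tx": 0,"ty": 0,"tz": 0,"wx": 0,"wy": 0,"wz": 0},{"tx": 0,"ty": 0,"tz": 0,"wx": 0,"wy": 0,"wz": 0}]'

```text
time_s: 25.45
ee_pos: [599.7, 33.8, 42.9]
ee_rot: [-180.0, 0.0, 10.3]
force: [-0.3, 0.6, -2.6]
gripper_width: 35.6
gripper_force: 45.0
```

Request:
move_arm --plan '[{"tx": 0,"ty": 0,"tz": 0.06,"wx": 0,"wy": 0,"wz": 0},{"tx": 0,"ty": 0,"tz": 0,"wx": 0,"wy": 0,"wz": 0},{"tx": 0,"ty": 0,"tz": 0,"wx": 0,"wy": 0,"wz": 0}]'

```text
time_s: 25.7
ee_pos: [599.7, 33.8, 42.3]
ee_rot: [-180.0, 0.0, 10.3]
force: [-0.1, -0.3, -2.7]
gripper_width: 35.6
gripper_force: 45.0
```

Request:
move_arm --plan '[{"tx": 0,"ty": 0,"tz": 0.06,"wx": 0,"wy": 0,"wz": 0},{"tx": 0,"ty": 0,"tz": 0,"wx": 0,"wy": 0,"wz": 0},{"tx": 0,"ty": 0,"tz": 0,"wx": 0,"wy": 0,"wz": 0}]'

```text
time_s: 25.95
ee_pos: [599.7, 33.8, 41.7]
ee_rot: [-180.0, 0.0, 10.3]
force: [-0.9, 0.1, -1.7]
gripper_width: 35.5
gripper_force: 45.0
```

Request:
move_arm --plan '[{"tx": 0,"ty": 0,"tz": 0.05,"wx": 0,"wy": 0,"wz": 0},{"tx": 0,"ty": 0,"tz": 0,"wx": 0,"wy": 0,"wz": 0},{"tx": 0,"ty": 0,"tz": 0,"wx": 0,"wy": 0,"wz": 0}]'

```text
time_s: 26.2
ee_pos: [599.8, 33.8, 41.5]
ee_rot: [-180.0, -0.0, 10.3]
force: [-1.1, 0.9, 0.2]
gripper_width: 35.8
gripper_force: 45.0
```

Contact is beginning (force rising by 3 N); one more small step, then release.

Request:
move_arm --plan '[{"tx": 0,"ty": 0,"tz": 0.05,"wx": 0,"wy": 0,"wz": 0},{"tx": 0,"ty": 0,"tz": 0,"wx": 0,"wy": 0,"wz": 0},{"tx": 0,"ty": 0,"tz": 0,"wx": 0,"wy": 0,"wz": 0}]'

```text
time_s: 26.45
ee_pos: [599.9, 33.8, 41.5]
ee_rot: [180.0, -0.0, 10.3]
force: [-2.2, 0.0, 4.6]
gripper_width: 35.6
gripper_force: 45.0
```

Request:
move_arm --plan '[{"tx": 0,"ty": 0,"tz": 0,"wx": 0,"wy": 0,"wz": 0},{"tx": 0,"ty": 0,"tz": 0,"wx": 0,"wy": 0,"wz": 0},{"tx": 0,"ty": 0,"tz": 0,"wx": 0,"wy": 0,"wz": 0},{"tx": 0,"ty": 0,"tz": 0,"wx": 0,"wy": 0,"wz": 0},{"tx": 0,"ty": 0,"tz": -1,"wx": 0,"wy": 0,"wz": 0},{"tx": 0,"ty": 0,"tz": -2,"wx": 0,"wy": 0,"wz": 0},{"tx": 0,"ty": 0,"tz": -3,"wx": 0,"wy": 0,"wz": 0},{"tx": 0,"ty": 0,"tz": -3,"wx": 0,"wy": 0,"wz": 0},{"tx": 0,"ty": 0,"tz": -2,"wx": 0,"wy": 0,"wz": 0}]' --gripper 5.5

```text
time_s: 27.2
ee_pos: [601.0, 33.8, 154.3]
ee_rot: [180.0, -0.2, 10.3]
force: [1.0, 0.4, 0.8]
gripper_width: 54.9
gripper_force: 0.0
```

Request:
move_arm --plan '[{"tx": 0,"ty": 3.5,"tz": 0,"wx": 0,"wy": 0,"wz": 0},{"tx": 0,"ty": 3.5,"tz": 0,"wx": 0,"wy": 0,"wz": 0},{"tx": 0,"ty": 3.5,"tz": 0,"wx": 0,"wy": 0,"wz": 0},{"tx": 0,"ty": 3.5,"tz": 0,"wx": 0,"wy": 0,"wz": 0},{"tx": 0,"ty": 3.5,"tz": 0,"wx": 0,"wy": 0,"wz": 0},{"tx": 0,"ty": 3.5,"tz": 0,"wx": 0,"wy": 0,"wz": 0},{"tx": 0,"ty": 3.5,"tz": 0,"wx": 0,"wy": 0,"wz": 0},{"tx": 0,"ty": 3.5,"tz": 0,"wx": 0,"wy": 0,"wz": 0},{"tx": 0,"ty": 0,"tz": 0,"wx": 0,"wy": 0,"wz": 0},{"tx": 0,"ty": 0,"tz": 0,"wx": 0,"wy": 0,"wz": 0}]'

```text
time_s: 28.03
ee_pos: [649.7, -243.6, 150.8]
ee_rot: [-180.0, -0.0, 10.1]
force: [-0.1, -0.3, -0.3]
gripper_width: 54.8
gripper_force: 0.0
```

```bash
python3 nav.py
python3 - <<'E'
from workcell import grab_frame
from h import *
fs=[]
for n in("top","scene"):
    f=grab_frame(n); pickle.dump(f,open(n+"4.pkl","wb")); fs.append(f)
print([np.round(v,1) for v in fit(fs,"purple",PLATE,(600,33.5,39,np.radians(10.3)))])
o=[]
for f in fs:
    c=proj(f,[600,33,20])[0].round().astype(int); im=cv2.resize(f["color"][c[1]-50:c[1]+50,c[0]-50:c[0]+50,::-1],(400,400),interpolation=cv2.INTER_CUBIC)
    for b,p in[(SLAT[0],p) for p in((592.7,80.1,3,11.9),(607.6,-14,3,9.2),(653.5,42.8,21,100.3),(546.6,24,21,100.3))]+[(b,(599.9,33.6,39,10.3)) for b in PLATE[:3]]:
        q=render_pts(f,b,(*p[:3],np.radians(p[3]))); h=cv2.convexHull((((q-c+50+.5)*4)-.5).astype(np.float32)); cv2.polylines(im,[h.round().astype(np.int32)],True,(0,0,255),1)
    o.append(im)
cv2.imwrite("pics/fin.png",np.hstack(o))
E
```

```text
t 28.0333 pos [ 649.7 -243.6  150.8] rot [-1.7999e+02 -2.0000e-02  1.0120e+01] F [-0.1 -0.3 -0.3] w 54.8 0.0
[array([600.4,  32.5,  35.6,  10.5]), np.float64(0.3)]
```

View pics/fin.png

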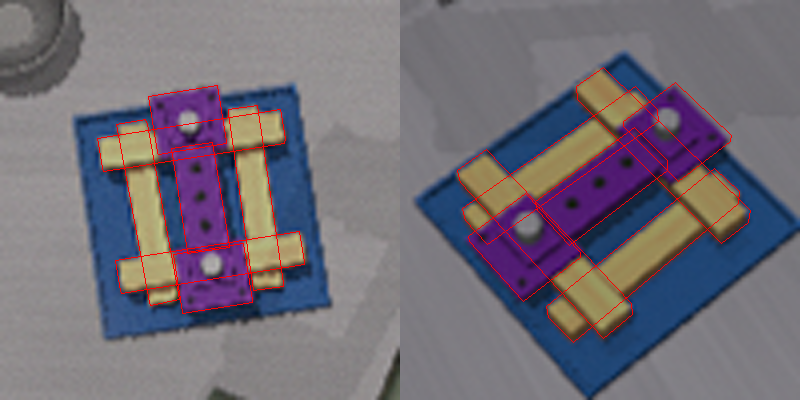

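The plate lies flat, centred on the crib along the bottom pair (posts at about (189,122) and (211,264) in the left panel). Both slat pairs are unmoved and the gripper is clear.

```bash
python3 -c "
from workcell import env; print(env.job_done())"
```

```text
the job is handed in; nothing more can be done
None
```

The crib is finished and handed in at about 28 s: both loose slats lie across the bottom pair, and the plate sits flat on top, posts up and centred to within about 1 mm by the camera fit; the hand-in returned no verdict.

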